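# Catch nuts in a chopper cup and hold it at half twist

### The arm

A 6-joint arm with a two-finger parallel gripper is mounted at the origin on the work surface. World frame = base frame: x ahead of the robot, y to its left, z up, the work surface at z = 0. Lengths are in mm, angles in rad, forces in N, time in s.
With the tool pointing down it reaches from about 275 to 975 mm from the base axis. Payload 8.4 kg.
Tool frame: the origin (TCP) lies midway between the tips of the shut fingers; the grasp point (between the pads) lies 19 mm behind it; y points along the fingers, x is the direction in which the jaws open and shut, and the axes are right-handed (so a half turn about y gives the same grasp; the last joint's range is limited). The gripper opens to 92 mm and grips with 3 to 60 N. Pads are 20 mm wide; open, the fingers measure 128 mm over their backs; the gripper's body (75 mm by 189 mm) begins 69 mm behind the grasp point.
Start: joints at [-1.296, 0.353, 1.633, -0, 1.155, -0.002], TCP at [170.798, -601.212, 214.583] pointing down, gripper open.
Joint ranges: [-2.63, 2.63], [-0.92, 2.1], [0.06, 2.66], [-1.3, 4.44], [0, 2.69], [-3.02, 3.02]. Speed limits (rad/s): [2.22, 2.22, 2.79, 3.14, 3.14, 3.14].

### API

Orientations are given as a unit quaternion [x, y, z, w].
In Python, from station import bot gives the robot as it stands.
- The arm moves only by the shell command python3 -m creep 'ROWS' [FORCE]. ROWS is JSON, a list of rows, each a list of 7 numbers: the turn, a rotation vector about the world's x, y, z as a fraction of full scale, then the shift along the world's x, y, z as a fraction of full scale, then the opening, from -1 (shut) to 1 (fully open). In form: [[wx, wy, wz, x, y, z, grip], ...]. A call has exactly 5 rows; each row is the pose to reach, as a shift and turn from the pose commanded when the call began, turning the shorter way round; what a row does not reach only later rows make up. Full scale, the value 1, is 0.25 m for a shift and pi rad for a turn. A row lasts 1/10 s, in which the tool goes at most 50 mm and 8.59 degrees, less where a joint would pass 70% of its speed; a pose out of reach is approached as far as the arm can. A call with a number of a shift or a turn outside -1 to 1 is refused whole. A call with a gripper value outside its range is refused whole. The fingers move at their own pace and stop on an object; FORCE is the grip in N (left out, the last holds). Time passes only in rows, so rows that repeat a pose let the fingers close, or fill a call up. It gives the time, the measured TCP pose, the force and the opening at its end, in the units of the state.
- bot.get_state(): the state, without advancing time (a new reading comes with each control period).
- bot.grab_frame(name): name is "side" or "top" or "wrist"; returns a dict with "image" (480x640x3 uint8, red, green, blue), "camera_matrix" (3x3 intrinsics, pixels), "eye" and "rotation" of the camera in the world. Camera axes: x right, y down, z forward; pixel columns grow to the right and rows downward; lengths in mm; the calibration is good to about 2 mm. A picture is of the moment at which its call begins. There is no depth.
- bot.close_job(): hands the job in, once; it reports no verdict.
Trained networks look in a picture, given as the dict that the camera call returned (one of the last four; its "shot" number tells which), for a name from the list of things; names that differ only in an ending like _2 or _b are one class to them, and where a whole thing is asked for, a point or a joint stands for the part that bears it (a point fixed in the world has none). Each returns a list of dicts, best first, with "conf" (0 to 1); they miss things now and then, are a little off and sometimes report something else, mostly with a low value. They report only what shows in the picture. A call takes as long as a camera call. They do not tell look-alikes from the thing itself.
- bot.silhouettes(target, picture): "mask" (480x640 bool, what is visible of it) and "rect" ([left, top, right, bottom] in pixels, round what is visible of it).
The state is a dict: "t": time; "joint_positions": joint angles; "qvel": joint speeds; "joint_torque": joint torques, N m; "position": TCP position; "eef_rot": TCP orientation; "force": force on the tool from outside, world axes, zero at the start; "moment": the same for the moment, N m; "opening": opening from 0.0 (shut) to 1.0 (fully open).
Only numpy, scipy, OpenCV 4.12 (cv2) and the standard library are available. Lean on these libraries where they do the work, as an engineer would, in place of code of your own. Each camera call takes 0.05 s, during which the arm holds its last target.

### The job

Pick up the orange chopper cup (its black handle is made for gripping), hold it under the nut dispenser's spout and push the blue paddle back with the cup so that all three nut clusters slide into the cup. Then put the cup's bayonet foot down into the white chopper base with the handle over the black mark and twist it clockwise, seen from above, half of the way to the lock, so that the handle lies over the green mark (the pulse position); never let it reach the lock click at the red mark. The base springs back, so finish while still gripping the cup and holding it there, the nuts inside; leave the jar, bowl and scraper alone.

Things in the scene. Friction and masses are not known exactly. Their poses are not given: they have to be found in the camera images.
- cup_grip (a point): middle of the cup's black handle, a level straight bar 18 mm wide, 16 mm high, running out radially from 38 to 123 mm off the cup's axis. This point: 95 mm from the axis, 53 mm above the cup's underside. Axes are the cup's: x from the handle to the cup's axis, y across the bar, z up
- cup_center (a point): centre of the open orange cup (about 140 g), on its axis, 42 mm above its underside. Cup 84 mm high, outer radius 40 mm at the rim, 38 mm lower down, wall 3 mm, inner floor 19 mm above the underside. Same axes as cup_grip: the handle is on the -x side
- cup_foot (a point): centre of the cup's underside, same axes. The grey foot is a disc of radius 28 mm, 14 mm high, with two bayonet lugs on its +y and -y sides, 12 mm wide, reaching 37 mm from the axis, from 2 to 7 mm above the underside. It stands on the table at the start
- dispenser: fixed white stand with an aluminium chute sloping 35 degrees, 31 mm wide inside; origin on the table straight below the flap's hinge at the chute's lower end. x points up the chute, away from where the cup is held, y level across, z up. Column and foot lie at x above 40 mm; below the spout it is free
- hood_bottom (a point): middle of the lower front edge of the clear hood over the spout, dispenser axes: 59 mm to -x of the hinge, 4 mm below it. The hood (48 mm wide, 50 mm high, open below) runs from here back past the hinge and turns the pieces down into the cup
- flap_hinge (a point): hinge line of the blue flap, 175 mm above the table, dispenser axes. Above it a 21 mm blade shuts the chute, below it hangs the paddle. Hold the cup upright, handle to -x, axis at y = 0, rim 18 to 22 mm below the hinge, and push to +x with 2 to 3 N: the flap is open when the cup's axis is 25 to 27 mm to -x of the hinge
- paddle_end (a point): lower end of the blue paddle, 30 mm wide and 50 mm long, dispenser axes. Shut, it slants towards -x: its end 32 mm to -x of the hinge and 38 mm below it. The cup's rim pushes it to +x. The pieces then drop into the cup within about 1 s
- flap (a joint): flap angle in rad: 0 shut, grows as the paddle is pushed to +x, stop at 1.4; pieces pass from about 1.2. A weak spring shuts it
- nut1: nut cluster, brown lumpy ball 27 mm across, 12 g, origin at its centre; starts lowest in the chute behind the flap
- nut2: nut cluster as nut1, next in the chute
- nut3: nut cluster as nut1, uppermost
- base: fixed white chopper base, 150 x 150 mm, 80 mm high, origin at the centre of its underside, z up, the socket's axis. Its -x direction is the black mark on the deck: the cup goes in with its handle over it, cup axes equal to base axes. Clockwise from above lie the green mark (half twist, 0.59 rad) and the red mark (lock, 1.09 rad), 57 to 74 mm from the axis
- socket (a point): centre of the socket floor, where the cup's underside rests when seated: 67 mm above the table, 13 mm below the deck; base axes. Round mouth of radius 30 mm with two slots, 17 mm wide, reaching 40 mm from the axis, on the +y and -y sides for the lugs; below the 4 mm thick lip the lugs turn clockwise and can then not be lifted out
- drive_ring (a joint): angle in rad of the sprung steel ring in the socket floor, turned by the lugs: 0 at rest, grows clockwise from above; half twist 0.5, the lock clicks at 1.0. The cup turns about 0.09 rad before the ring follows. The spring (0.06 N m at rest, 0.16 N m at half twist) turns the cup back if let go
- jar: loose amber jar, 68 mm across, 90 mm high, origin under its centre; leave alone
- bowl: loose white bowl, 100 mm across, 45 mm high, origin under its centre; leave alone
- scraper: loose spatula, 200 mm long, lying on the table along its x axis; leave alone
Mind the look-alikes: they are no part of the job. What is shaped like the base but purple or turquoise is not meant.

How it is judged (in metres and radians):
On the way, in this order (a step that is already met when the one before it is completed fails the run):
1. all three nut clusters are in the cup while the robot holds it up under the spout (horizontal distance between each of nut1, nut2, nut3 and cup_center below 0.035 m and z of nut1 in the frame of cup_center between -0.03 and 0.036 m and z of nut2 in the frame of cup_center between -0.03 and 0.036 m and z of nut3 in the frame of cup_center between -0.03 and 0.036 m and contact force between the fingers and cup above 2 N and height (world z) of cup_foot above 0.03 m and horizontal distance between cup_foot and flap_hinge below 0.08 m), for 0.2 s.
2. the cup is fully seated in the base, not yet twisted far (horizontal distance between cup_foot and socket below 0.005 m and z of cup_foot in the frame of socket below 0.003 m and angle between cup_center's own z axis and vertical below 0.08 rad and x of cup_grip in the frame of base below 0 m and value of joint drive_ring below 0.3 rad), for 0.1 s.
At the end, for the whole second after the job is handed in: The gripper still holds the cup (over 2 N on it); the cup is fully seated (within 5 mm of the socket's axis, 3 mm of its floor, tilt under 0.08 rad), handle on the marks' side, twisted so that the ring stands still at 0.35 to 0.65 rad; all three nut clusters lie in the cup (horizontal distance between each of nut1, nut2, nut3 and cup_center below 0.035 m and z of nut1 in the frame of cup_center between -0.03 and 0.036 m and z of nut2 in the frame of cup_center between -0.03 and 0.036 m and z of nut3 in the frame of cup_center between -0.03 and 0.036 m and horizontal distance between cup_foot and socket below 0.005 m and z of cup_foot in the frame of socket below 0.003 m and angle between cup_center's own z axis and vertical below 0.08 rad and x of cup_grip in the frame of base below 0 m and contact force between the fingers and cup above 2 N and value of joint drive_ring between 0.35 and 0.65 rad and velocity of joint drive_ring between -0.1 and 0.1 rad/s); the arm keeps its last pose, push and grip.
It fails at once if the lock clicks (ring past 1.0 rad) (value of joint drive_ring above 1 rad).
It fails at once if jar, bowl or scraper pushed more than 30 mm (distance of any of jar, bowl, scraper from where it was at the start of the episode above 0.03 m).
It also fails if it takes over 54 s, if anything falls off the work surface, if the arm or the gripper's body presses on something with over 40 N, if the wrist force passes 120 N, or if a joint passes its speed limit or range.

## Working session

There is one attempt and no reset: what is moved stays moved. The work goes in short steps, Python scripts to look and compute and a shell command to move; the robot and the scene stay as the last step left them, time stands still between calls to the robot, and variables do not carry over. Pictures are saved under pics/ and viewed, and the job is handed in when it is done.

```bash
ls; mkdir -p pics; python3 - <<'E'
from station import bot
import cv2
print(bot.get_state())
for n in ["side","top","wrist"]:
    f=bot.grab_frame(n)
    cv2.imwrite(f"pics/{n}0.png",f["image"][:,:,::-1])
    print(n,f["camera_matrix"].tolist(),f["eye"],f["rotation"])
E
```

```text
pics
{'t': 0.0, 'joint_positions': array([-1.29635241e+00,  3.53656215e-01,  1.63413363e+00, -2.23241048e-06,
        1.15518328e+00, -2.40290350e-03]), 'qvel': array([ 0.00052837, -0.00018935,  0.00125848,  0.00055877, -0.00057785,
       -0.00052431]), 'joint_torque': array([ 3.99092423e-04, -5.93845940e+01, -3.34213901e+01,  6.97621121e-02,
        2.33480235e-02, -9.53559015e-05]), 'position': array([ 170.69117981, -600.72673702,  213.85886738]), 'eef_rot': array([-0.56391377,  0.4266153 , -0.42583698,  0.56450289]), 'force': array([-1.17231928,  0.18517781,  0.09265011]), 'moment': array([ 0.07477394, -0.00700957, -0.03045597]), 'opening': 1.0001484086796588}
side [[476.7766872404369, 0.0, 321.75351841316603], [0.0, 476.7766872404369, 244.17168226422743], [0.0, 0.0, 1.0]] [  51.17206613  621.37542105 1105.52510865] [-0.29422181  0.88428165 -0.34608384  0.10819183]
top [[449.7151973773016, 0.0, 317.93542221496926], [0.0, 449.7151973773016, 238.1299793497015], [0.0, 0.0, 1.0]] [ 504.93625848  -85.58901826 1226.32748901] [-0.69841945  0.71515558 -0.01812475  0.02083883]
wrist [[391.34561186177297, 0.0, 321.4899085314597], [0.0, 391.34561186177297, 238.00400164876953], [0.0, 0.0, 1.0]] [ 243.00449997 -579.20840558  384.51802022] [ 0.79069696 -0.59706258 -0.08203334  0.10763424]
```

View pics/side0.png

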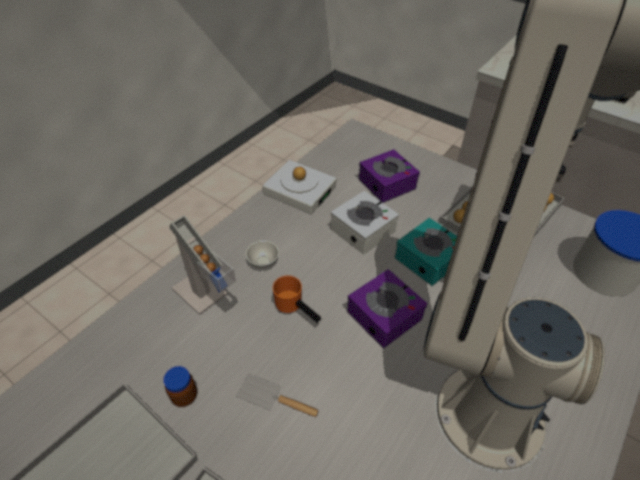

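View pics/top0.png

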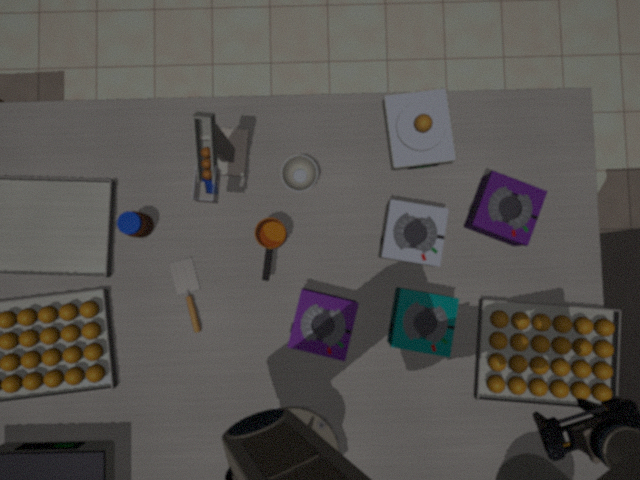

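View pics/wrist0.png

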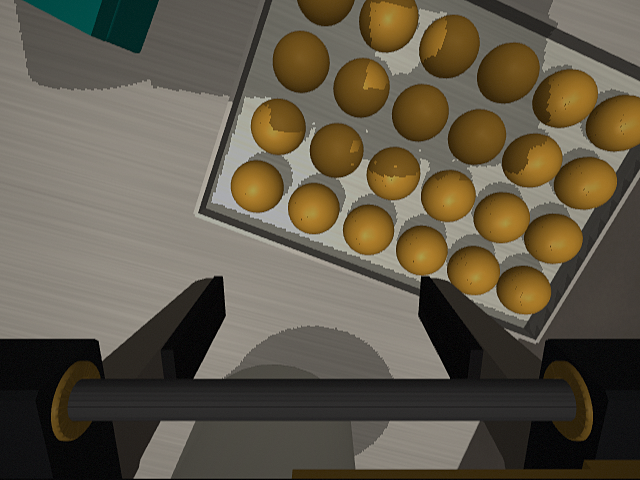

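```bash
cat > h.py <<'E'
import numpy as np, cv2
from scipy.spatial.transform import Rotation as R
from station import bot
def proj(f,P):
    P=np.atleast_2d(P); Rm=R.from_quat(f["rotation"]).as_matrix()
    c=(P-f["eye"])@Rm; K=f["camera_matrix"]
    return np.c_[K[0,0]*c[:,0]/c[:,2]+K[0,2],K[1,1]*c[:,1]/c[:,2]+K[1,2]]
def ray(f,uv):
    K=f["camera_matrix"]; d=np.array([(uv[0]-K[0,2])/K[0,0],(uv[1]-K[1,2])/K[1,1],1.])
    return R.from_quat(f["rotation"]).as_matrix()@d
def atz(f,uv,z):
    d=ray(f,uv); return f["eye"]+d*(z-f["eye"][2])/d[2]
def tri(fs,uvs):
    A=np.zeros((3,3));b=np.zeros(3);rs=[]
    for f,uv in zip(fs,uvs):
        d=ray(f,uv);d/=np.linalg.norm(d);M=np.eye(3)-np.outer(d,d);A+=M;b+=M@f["eye"]
    p=np.linalg.solve(A,b)
    return p,[np.round(proj(f,p)[0]-uv,1) for f,uv in zip(fs,uvs)]
E
python3 - <<'E'
from h import *
import pickle
print(R.from_quat(bot.get_state()["eef_rot"]).as_matrix().round(2))
fs={n:bot.grab_frame(n) for n in ["side","top"]}
pickle.dump(fs,open("f0.pkl","wb"))
for n,f in fs.items():
    for t in ["cup_center","cup_grip","cup_foot","dispenser","hood_bottom","paddle_end","flap","nut1","base","socket","drive_ring"]:
        try: r=bot.silhouettes(t,f)
        except Exception as e: print(n,t,e); continue
        print(n,t,[(round(d["conf"],2),d["rect"],int(d["mask"].sum())) for d in r])
    cv2.imwrite(f"pics/{n}_d.png",cv2.resize(f["image"][150:350,130:330] if n=="side" else f["image"][100:300,170:370],None,fx=3,fy=3,interpolation=2)[:,:,::-1])
f=fs["top"];cv2.imwrite("pics/top_b.png",cv2.resize(f["image"][180:290,360:470],None,fx=5,fy=5,interpolation=2)[:,:,::-1])
f=fs["side"];cv2.imwrite("pics/side_b.png",cv2.resize(f["image"][170:270,310:420],None,fx=5,fy=5,interpolation=2)[:,:,::-1])
E
```

```text
[[ 0.27 -0.    0.96]
 [-0.96  0.    0.27]
 [-0.   -1.   -0.  ]]
side cup_center [(0.55, [273.4, 274.3, 315.4, 321.5], 1059)]
side cup_grip [(0.74, [270.3, 278.1, 318.3, 319.6], 1087)]
side cup_foot [(0.74, [271.4, 274.3, 322.1, 322.7], 1167)]
side dispenser [(0.97, [171.0, 218.7, 235.7, 316.1], 3053), (0.63, [355.5, 207.2, 374.3, 219.2], 180)]
side hood_bottom [(0.85, [172.2, 214.8, 234.6, 309.1], 3007), (0.17, [212.3, 267.7, 221.2, 277.8], 44)]
side paddle_end [(0.41, [212.4, 269.4, 220.3, 278.1], 62)]
side flap [(0.62, [209.2, 273.5, 221.6, 280.4], 49)]
side nut1 [(0.61, [332.7, 191.7, 398.0, 255.8], 2702), (0.42, [200.4, 256.6, 206.9, 262.9], 74), (0.35, [245.5, 239.7, 278.3, 269.1], 688)]
side base [(0.98, [331.2, 193.8, 398.5, 253.8], 2722), (0.98, [361.0, 147.1, 416.3, 199.2], 2140), (0.96, [393.7, 218.2, 452.0, 286.5], 2594), (0.85, [350.3, 270.3, 427.9, 347.7], 3716)]
side socket [(0.98, [357.3, 151.3, 419.5, 201.9], 2174), (0.88, [345.4, 270.2, 426.7, 347.0], 3810), (0.74, [330.2, 190.8, 398.3, 254.7], 2694), (0.69, [271.3, 274.4, 323.0, 324.5], 1162), (0.64, [391.9, 215.6, 
[... 747 characters left out ...]
4], 90), (0.41, [187.3, 111.3, 249.6, 203.2], 3183)]
top base [(0.95, [464.5, 172.7, 544.4, 248.3], 4117), (0.88, [389.4, 291.2, 457.4, 360.4], 3901), (0.82, [287.2, 289.1, 358.7, 361.9], 3717), (0.73, [374.2, 201.7, 445.5, 268.5], 3783)]
top socket [(0.93, [375.8, 197.1, 450.2, 267.0], 3747), (0.83, [287.7, 291.5, 358.3, 358.7], 3738), (0.76, [386.7, 289.0, 459.7, 358.0], 3978), (0.71, [167.0, 257.4, 201.5, 328.9], 1031), (0.61, [464.1, 174.3, 548.2, 248.9], 4239)]
top drive_ring [(0.89, [401.3, 217.4, 421.4, 247.6], 472), (0.8, [309.3, 312.0, 333.9, 338.9], 525), (0.67, [200.5, 145.8, 210.4, 158.4], 93), (0.64, [497.2, 201.9, 521.1, 227.1], 452), (0.17, [192.7, 114.4, 248.8, 206.9], 3287)]
```

View pics/side_d.png

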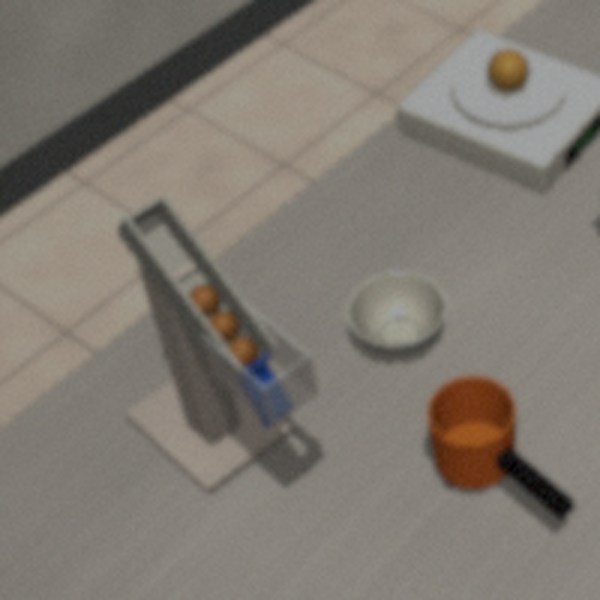

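View pics/top_d.png

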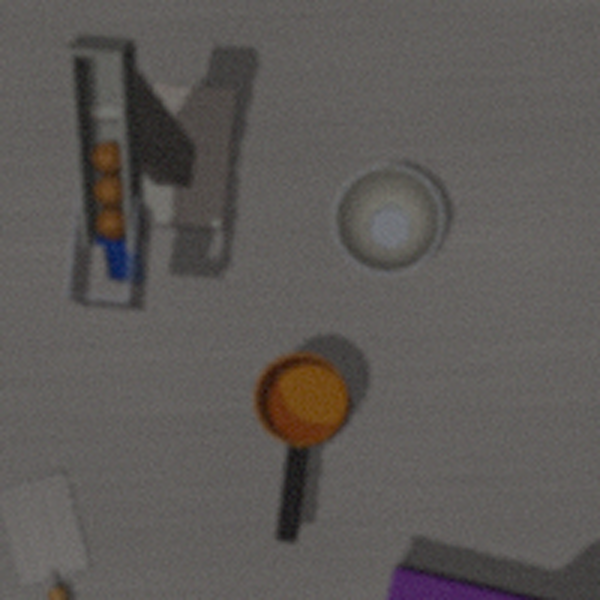

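View pics/top_b.png

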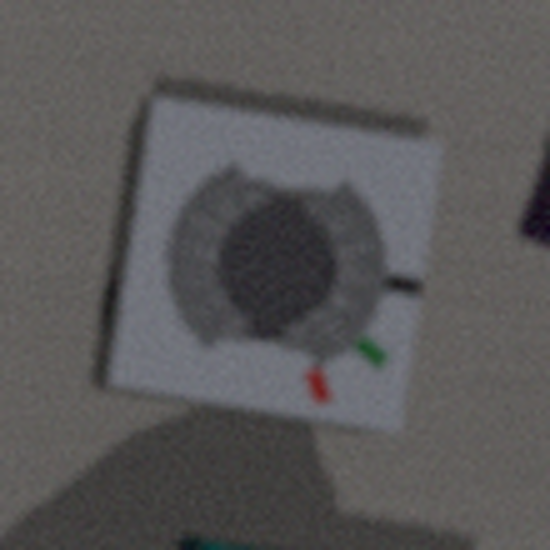

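View pics/side_b.png

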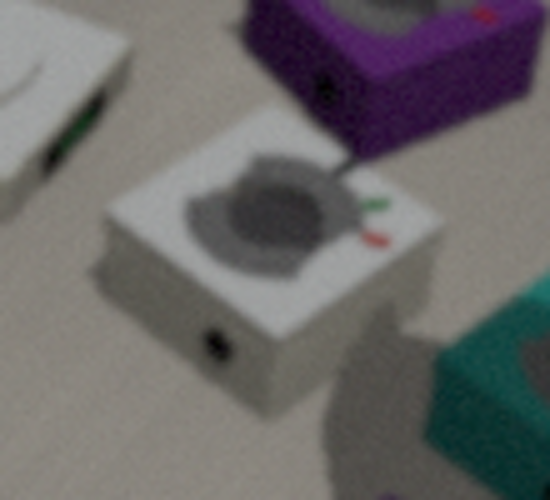

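```bash
python3 - <<'E'
from h import *
import pickle
fs=pickle.load(open("f0.pkl","rb")); t,s=fs["top"],fs["side"]
o=lambda a,x,y,k:[(np.array(q)+.5)/k-.5+[x,y] for q in a]
print("base")
cs=[(155,95),(440,140),(403,430),(108,388)]
T=o(cs,360,180,5); P=np.array([atz(t,q,80) for q in T]); print(P.round(1),P.mean(0).round(1),[np.linalg.norm(P[i]-P[i-1]).round(1) for i in range(4)])
# side deck corners: far-left, far(top), right, near
cs2=[(275,105),(443,220),(278,340),(108,213)]
S=o(cs2,310,170,5); Q=np.array([atz(s,q,80) for q in S]); print(Q.round(1),Q.mean(0).round(1),[np.linalg.norm(Q[i]-Q[i-1]).round(1) for i in range(4)])
for nm,q,qs in [("black",(403,284),(348,163)),("green",(371,351),(376,204)),("red",(319,385),(377,240))]:
    a=atz(t,o([q],360,180,5)[0],80); b=atz(s,o([qs],310,170,5)[0],80)
    for p,c in((a,P.mean(0)),(b,Q.mean(0))):
        d=p-c; print(nm,p.round(1),np.hypot(*d[:2]).round(1),np.degrees(np.arctan2(d[1],d[0])).round(1))
print("cup")
a=atz(t,o([(303,399)],170,100,3)[0],84); b=atz(s,o([(472,415)],130,150,3)[0],84); print(a,b)
a2=atz(t,o([(287,541)],170,100,3)[0],61);a1=atz(t,o([(299,448)],170,100,3)[0],61);b1=atz(s,o([(507,457)],130,150,3)[0],61); b2=atz(s,o([(566,510)],130,150,3)[0],61);print(a1,a2,b1,b2)
print("disp: chute, hood front corners top, flap blade top")
for q in [(72,300),(145,307),(78,200),(147,208)]: print(q,[atz(t,o([q],170,100,3)[0],z).round(1) for z in(171,221)])
for q in [(75,42),(132,42),(88,240),(133,240)]: print(q,[atz(t,o([q],170,100,3)[0],z).round(1) for z in (175,200,330)])
for w in ["wrist"]:
    f=bot.grab_frame(w); print(R.from_quat(f["rotation"]).as_matrix().round(2))
E
```

```text
base
[[ 665.2 -270.5   80. ]
 [ 638.6 -415.5   80. ]
 [ 490.9 -390.9   80. ]
 [ 515.8 -241.8   80. ]] [ 577.6 -329.7   80. ] [np.float64(152.2), np.float64(147.4), np.float64(149.7), np.float64(151.2)]
[[ 630.5 -416.4   80. ]
 [ 488.1 -389.    80. ]
 [ 514.  -240.6   80. ]
 [ 657.7 -267.9   80. ]] [ 572.6 -328.5   80. ] [np.float64(151.0), np.float64(145.0), np.float64(150.6), np.float64(146.2)]
black [ 565.2 -393.8   80. ] 65.3 -101.0
black [ 563.  -397.7   80. ] 69.9 -97.9
green [ 531.4 -376.2   80. ] 65.5 -134.8
green [ 528.9 -376.1   80. ] 64.6 -132.5
red [ 514.8 -349.1   80. ] 65.8 -162.8
red [ 511.6 -348.8   80. ] 64.3 -161.6
cup
[584.79842766  38.08205508  84.        ] [578.00106503  45.49528372  84.        ]
[544.0494473   44.78425088  61.        ] [464.20761271  56.52973154  61.        ] [535.29285872  49.98480793  61.        ] [459.78891618  63.13734331  61.        ]
disp: chute, hood front corners top, flap blade top
(72, 300) [array([661.2, 209.4, 171. ]), array([653.8, 195.4, 221. ])]
(145, 307) [array([654.3, 151.9, 171. ]), array([647.2, 140.6, 221. ])]
(78, 200) [array([740.8, 203.9, 171. ]), array([729.6, 190.2, 221. ])]
(147, 208) [array([733. , 149.4, 171. ]), array([722.2, 138.2, 221. ])]
(75, 42) [array([866.6, 204.1, 175. ]), array([858. , 197.3, 200. ]), array([813.3, 161.4, 330. ])]
(132, 42) [array([865.5, 158.9, 175. ]), array([856.9, 153.1, 200. ]), array([812.3, 122.8, 330. ])]
(88, 240) [array([707.9, 195.2, 175. ]), array([703. , 188.6, 200. ]), array([677.9, 153.8, 330. ])]
(133, 240) [array([707. , 159.8, 175. ]), array([702.2, 154. , 200. ]), array([677.2, 123.6, 330. ])]
[[ 0.27 -0.93 -0.26]
 [-0.96 -0.26 -0.07]
 [ 0.    0.27 -0.96]]
```

```bash
python3 -m creep '[[0,0,-0.03,0.08,0.18,0,1],[0,0,-0.06,0.17,0.36,0,1],[0,0,-0.09,0.26,0.54,0,1],[0,0,-0.12,0.34,0.72,0,1],[0,0,-0.136,0.43,0.90,0,1]]'
python3 -m creep '[[0,0,0,0.08,0.18,0,1],[0,0,0,0.17,0.36,0,1],[0,0,0,0.26,0.54,0,1],[0,0,0,0.34,0.72,0,1],[0,0,0,0.43,0.90,0,1]]'
```

```text
t: 1.9
position: [278.5, -374.7, 214.7]
eef_rot: [0.46, -0.537, 0.537, -0.46]
force: [1.0, 0.3, 0.0]
opening: 0.992
t: 2.4
position: [385.9, -149.9, 215.0]
eef_rot: [0.461, -0.536, 0.537, -0.461]
force: [0.4, 0.0, 0.2]
opening: 0.997
```

```bash
python3 -m creep '[[0,0,0,0.08,0.17,-0.03,1],[0,0,0,0.16,0.33,-0.06,1],[0,0,0,0.24,0.50,-0.10,1],[0,0,0,0.32,0.66,-0.13,1],[0,0,0,0.40,0.82,-0.16,1]]'
python3 - <<'E'
from h import *
import pickle
s=bot.get_state(); print(s["position"],s["joint_positions"].round(2))
fs={n:bot.grab_frame(n) for n in ["side","top","wrist"]}
pickle.dump(fs,open("f1.pkl","wb"))
f=fs["wrist"];cv2.imwrite("pics/w1.png",f["image"][:,:,::-1])
for t in ["cup_center"]:
    for d in bot.silhouettes(t,f): print(d["conf"],d["rect"])
E
```

```text
t: 2.9
position: [486.1, 55.3, 174.4]
eef_rot: [0.461, -0.536, 0.536, -0.461]
force: [0.1, -0.0, 0.7]
opening: 0.999
[486.12647437  55.26097302 174.44556535] [ 0.11  0.19  1.96 -0.    0.99  1.83]
0.58 [261.0, 22.8, 389.2, 263.0]
```

View pics/w1.png

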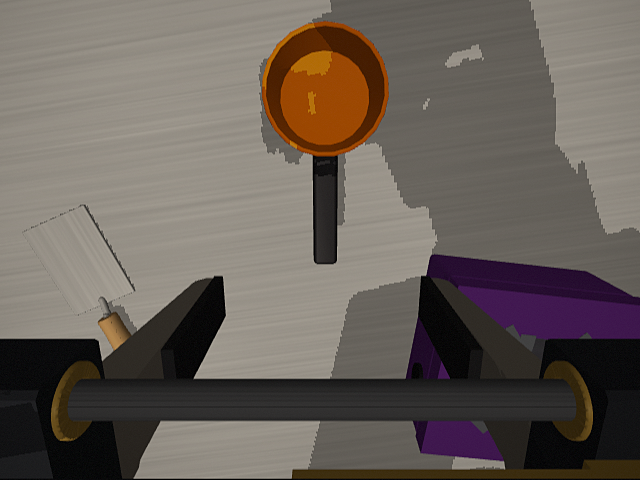

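```bash
python3 - <<'E'
from h import *
import pickle
f=pickle.load(open("f1.pkl","rb"))["wrist"]
for q,z in [((263,88),84),((388,90),84),((325,22),84),((325,155),84),((325,262),61),((326,165),61),((314,258),61),((337,258),61),((314,180),61),((337,180),61)]: print(q,z,atz(f,q,z).round(1))
im=f["image"];m=((im[:,:,0].astype(int)-im[:,:,2])>90)
# fit rim
c=max(cv2.findContours(m.astype(np.uint8),0,1)[0],key=cv2.contourArea)[:,0]
P=np.array([atz(f,q,84)[:2] for q in c]);
print(cv2.minEnclosingCircle(P.astype(np.float32)))
print(R.from_quat(bot.get_state()["eef_rot"]).as_matrix().round(3))
E
```

```text
(263, 88) 84 [591.5  79.9  84. ]
(388, 90) 84 [578.9   2.8  84. ]
(325, 22) 84 [622.5  36.3  84. ]
(325, 155) 84 [545.2  47.5  84. ]
(325, 262) 61 [464.4  59.1  61. ]
(326, 165) 61 [536.8  47.9  61. ]
(314, 258) 61 [468.8  66.9  61. ]
(337, 258) 61 [466.3  49.5  61. ]
(314, 180) 61 [527.4  58.   61. ]
(337, 180) 61 [525.   41.5  61. ]
((583.9098510742188, 42.001285552978516), 39.744140625)
[[-0.148 -0.001  0.989]
 [-0.989 -0.    -0.148]
 [ 0.    -1.    -0.001]]
```

```bash
python3 -m creep '[[0,0,0,0.014,0.002,-0.14,1],[0,0,0,0.014,0.002,-0.28,1],[0,0,0,0.014,0.002,-0.42,1],[0,0,0,0.014,0.002,-0.52,1],[0,0,0,0.014,0.002,-0.56,1]]'
python3 -m creep '[[0,0,0,0,0,0,-1],[0,0,0,0,0,0,-1],[0,0,0,0,0,0,-1],[0,0,0,0,0,0,-1],[0,0,0,0,0,0,-1]]' 50
python3 - <<'E'
from h import *
f=bot.grab_frame("wrist");cv2.imwrite("pics/w2.png",f["image"][:,:,::-1])
E
```

```text
t: 3.6
position: [487.1, 52.2, 32.9]
eef_rot: [-0.462, 0.537, -0.536, 0.46]
force: [-1.4, -0.4, 0.6]
opening: 0.999
t: 4.1
position: [489.6, 53.8, 35.4]
eef_rot: [0.461, -0.536, 0.536, -0.461]
force: [0.0, 0.2, 0.6]
opening: 0.586
```

View pics/w2.png

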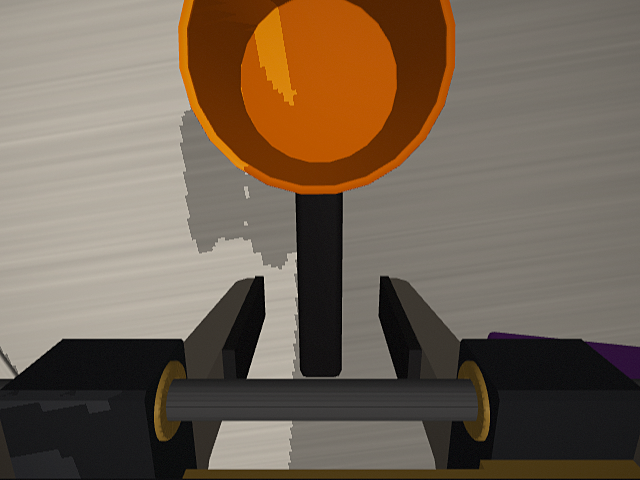

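```bash
python3 -m creep '[[0,0,0,0,0,0,-1],[0,0,0,0,0,0,-1],[0,0,0,0,0,0,-1],[0,0,0,0,0,0,-1],[0,0,0,0,0,0,-1]]' 50
python3 -m creep '[[0,0,0,0,0,0,-1],[0,0,0,0,0,0,-1],[0,0,0,0,0,0.04,-1],[0,0,0,0,0,0.10,-1],[0,0,0,0,0,0.15,-1]]'
python3 - <<'E'
from h import *
f=bot.grab_frame("wrist");cv2.imwrite("pics/w3.png",f["image"][:,:,::-1])
s=bot.get_state();print(s["position"],s["force"],s["moment"],s["opening"])
E
```

```text
t: 4.65
position: [489.0, 53.7, 34.5]
eef_rot: [-0.461, 0.536, -0.536, 0.461]
force: [-0.1, -1.6, -1.0]
opening: 0.195
t: 5.15
position: [488.9, 53.8, 73.1]
eef_rot: [-0.461, 0.536, -0.536, 0.461]
force: [0.2, -0.0, -2.2]
opening: 0.194
[490.17891764  53.8729679   74.83183562] [ 0.78851865  0.47646279 -0.40672593] [0.02435325 0.17023175 0.02185788] 0.18859765062728023
```

View pics/w3.png

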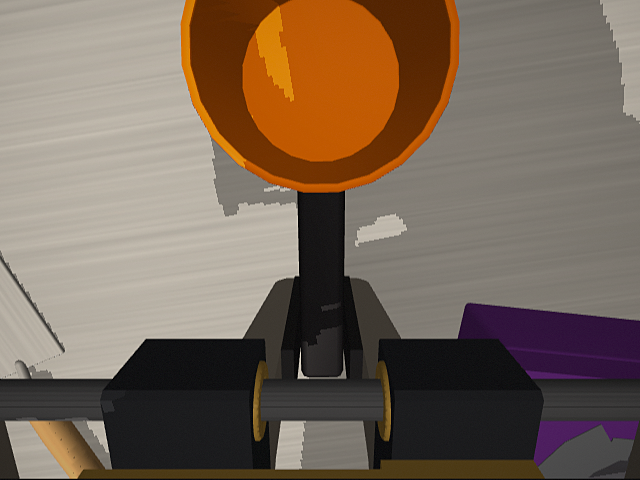

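```bash
python3 -m creep '[[0,0,0,0,0.06,0.06,-1],[0,0,0,0.01,0.20,0.10,-1],[0,0,0,0.02,0.34,0.13,-1],[0,0,0,0.03,0.46,0.13,-1],[0,0,0,0.03,0.54,0.13,-1]]'
python3 - <<'E'
from h import *
import pickle
s=bot.get_state();print(s["position"],s["force"],s["moment"],s["opening"])
fs={n:bot.grab_frame(n) for n in ["side","top","wrist"]}
pickle.dump(fs,open("f2.pkl","wb"))
cv2.imwrite("pics/w4.png",fs["wrist"]["image"][:,:,::-1])
cv2.imwrite("pics/s4.png",cv2.resize(fs["side"]["image"][200:350,150:350],None,fx=4,fy=4,interpolation=2)[:,:,::-1])
cv2.imwrite("pics/t4.png",cv2.resize(fs["top"]["image"][90:240,150:350],None,fx=4,fy=4,interpolation=2)[:,:,::-1])
E
```

```text
t: 5.7
position: [497.0, 190.8, 105.3]
eef_rot: [0.461, -0.536, 0.536, -0.462]
force: [0.1, 0.4, -2.5]
opening: 0.193
[497.00722152 190.79811587 105.31757955] [ 0.13309105  0.39828903 -2.45733815] [0.04122476 0.13347868 0.00368741] 0.19252532697180055
```

View pics/w4.png

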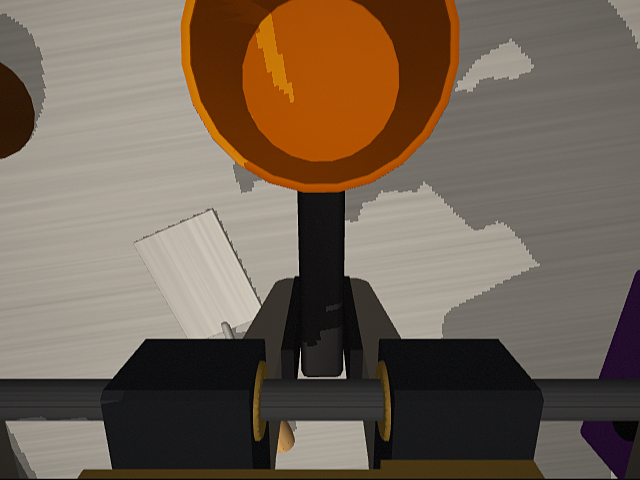

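View pics/s4.png

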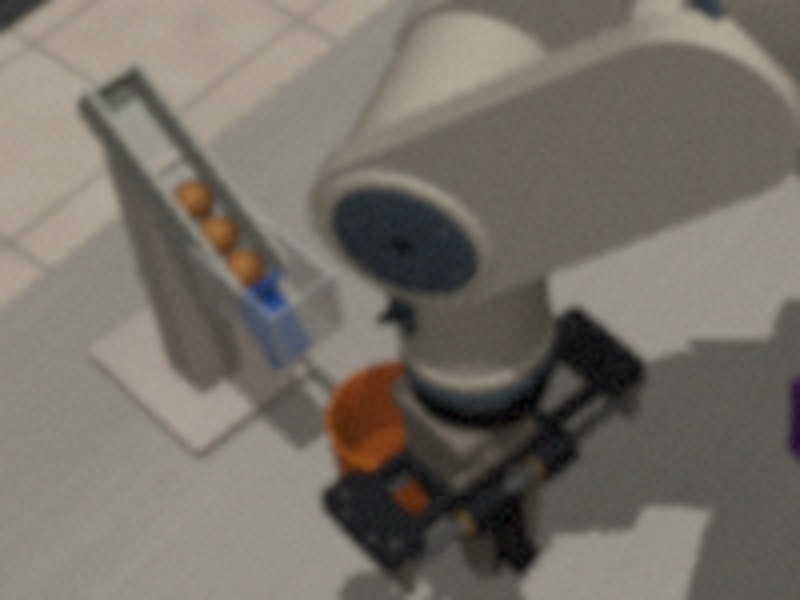

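View pics/t4.png

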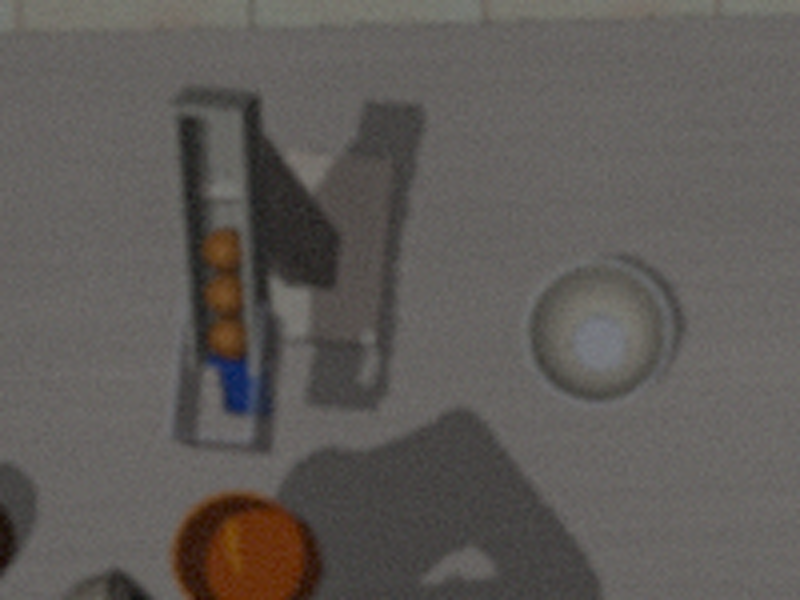

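```bash
cat > ov.py <<'E'
from h import *
import pickle,sys
fs=pickle.load(open("f2.pkl","rb"))
def model(x,y,a):
    c,s=np.cos(np.radians(a)),np.sin(np.radians(a))
    T=lambda p:np.array([x+c*p[0]-s*p[1],y+s*p[0]+c*p[1],p[2]])
    L=[]
    for z in(171,221):
        q=[(-59,-24,z),(-59,24,z),(5,24,z),(5,-24,z)]
        L+=[(q[i],q[i-1],(255,255,0)) for i in range(4)]
    L+=[((-59,w,171),(-59,w,221),(255,255,0)) for w in(-24,24)]
    q=[(0,-15,175),(0,15,175),(-32,15,137),(-32,-15,137)]; L+=[(q[i],q[i-1],(0,255,255)) for i in range(4)]
    for w in(-15.5,15.5): L.append(((0,w,175),(150,w,175+105),(255,0,255)))
    return [(T(a),T(b),k) for a,b,k in L]
x,y,a=map(float,sys.argv[1:4])
out=[]
for n,(u,v) in {"top":(180,100),"side":(160,210)}.items():
    f=fs[n];k=8;im=cv2.resize(f["image"][v:v+115,u:u+95] if n=="top" else f["image"][v:v+95,u:u+95],None,fx=k,fy=k,interpolation=2)
    im=cv2.convertScaleAbs(im,alpha=1.5); raw=im.copy()
    for A,B,c in model(x,y,a):
        p,q=[(proj(f,P)[0]-[u,v]+.5)*k-.5 for P in(A,B)]
        cv2.line(im,tuple(p.astype(int)),tuple(q.astype(int)),c,1,cv2.LINE_AA)
    out=np.hstack([raw[300:] if n=="top" else raw[200:740], im[300:] if n=="top" else im[200:740]])
    out=cv2.resize(out,(800,int(out.shape[0]*800/out.shape[1])))
    cv2.imwrite(f"pics/ov_{n}{sys.argv[4]}.png",im[300:900,:,::-1] if n=="top" else im[160:,:,::-1])
E
python3 ov.py 716 167 -6.8 a
```

```text
(no output)
```

View pics/ov_topa.png

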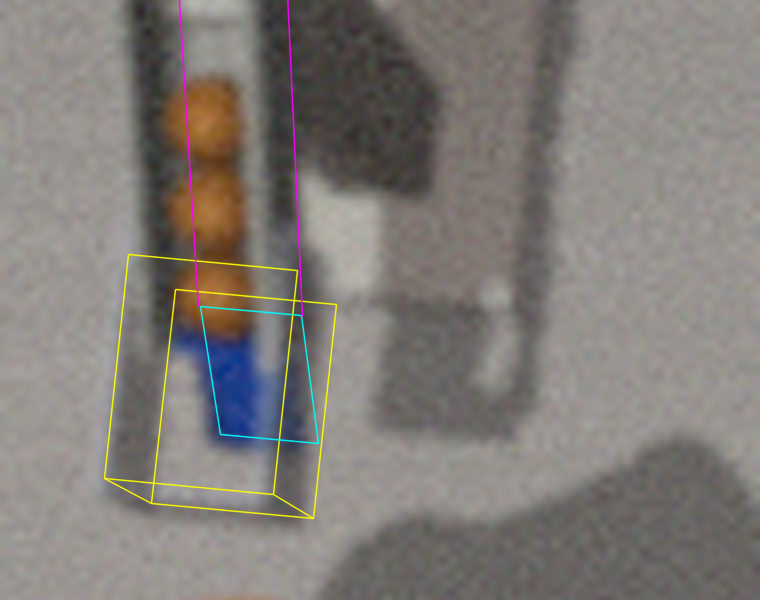

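View pics/ov_sidea.png

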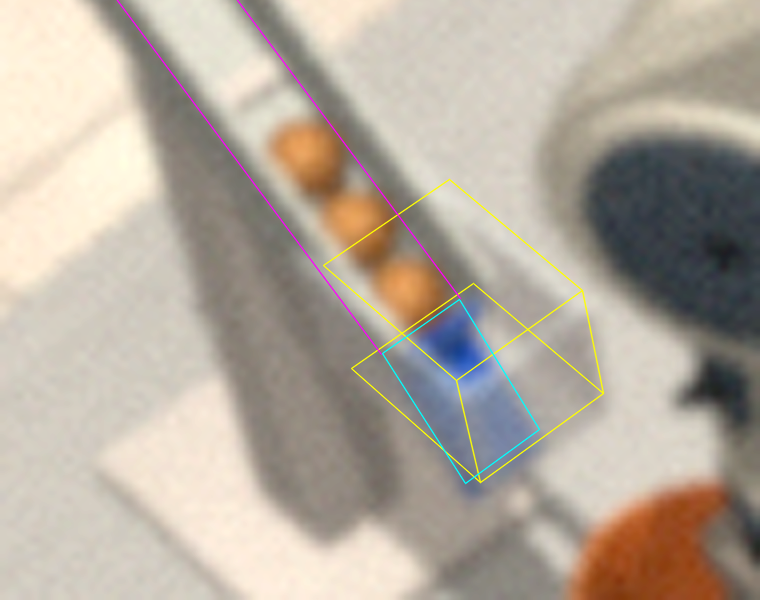

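```bash
python3 - <<'E'
from h import *
import pickle
from scipy.optimize import least_squares
fs=pickle.load(open("f2.pkl","rb"))
pts=[("top",(220,448),(-32,15,137)),("top",(300,525),(-59,-24,171)),("top",(152,512),(-59,24,171)),
("side",(470,495),(-32,15,137)),("side",(535,453),(-32,-15,137)),("side",(605,403),(-59,-24,171)),("side",(585,287),(-59,-24,221))]
def px(n,q): return (np.array(q)+.5)/8-.5+np.array((180,137.5) if n=="top" else (160,230))
def res(v,full=True):
    c,s=np.cos(v[2]),np.sin(v[2]);r=[]
    for n,q,p in pts:
        P=[v[0]+c*p[0]-s*p[1],v[1]+s*p[0]+c*p[1],p[2]]
        r.append(proj(fs[n],P)[0]-px(n,q))
    return np.ravel(r)
for sub in (["top","side"],["top"],["side"]):
    keep=pts; P0=pts; pts=[p for p in P0 if p[0] in sub]
    o=least_squares(res,[716,167,-.12],x_scale=[1,1,.01]);print(sub,o.x[:2].round(1),np.degrees(o.x[2]).round(1),(res(o.x)*2.3).round(1).reshape(-1,2).tolist());pts=P0
E
```

```text
['top', 'side'] [713.2 170.8] -4.7 [[-2.2, -0.7], [2.3, 0.3], [-1.7, 1.3], [-0.9, -0.1], [1.3, -4.2], [-0.1, -0.9], [-0.1, 2.8]]
['top'] [713.1 168.1] -7.1 [[-1.0, -1.3], [2.4, 1.1], [-1.4, 0.2]]
['side'] [711.9 175. ] -0.3 [[-0.3, 2.1], [0.4, -3.2], [-0.0, -1.3], [-0.1, 2.3]]
```

```bash
python3 - <<'E'
from h import *
import pickle
fs=pickle.load(open("f2.pkl","rb"))
def px(n,q): return (np.array(q)+.5)/8-.5+np.array((180,137.5) if n=="top" else (160,230))
B=[]
for a,b in [((205,122),(311,157)),((208,210),(361,229)),((216,296),(412,292))]:
    p,r=tri([fs["top"],fs["side"]],[px("top",a),px("side",b)]);B.append(p);print(p.round(1),r)
d=B[0]-B[2];print(np.degrees(np.arctan2(d[1],d[0])),np.linalg.norm(d),np.degrees(np.arctan2(d[2],np.hypot(*d[:2]))))
# chute top ends: top full-res view t4 (off 150,90 k4), s4(off150,200)
t=lambda q:(np.array(q)+.5)/4-.5+[150,90]; s=lambda q:(np.array(q)+.5)/4-.5+[150,200]
for a,b in [((177,100),(82,100)),((258,97),(138,68))]:
    p,r=tri([fs["top"],fs["side"]],[t(a),s(b)]);print("end",p.round(1),r)
# table foot of stand corners z~? side (200,455),(90,352) at z=0..10
for q in[(200,455),(90,352),(300,375)]: print(atz(fs["side"],s(q),8).round(1))
E
```

```text
[757.6 165.5 226.1] [array([0.7, 0.9]), array([-1. , -0.3])]
[736.2 168.8 210.2] [array([0.7, 0.9]), array([-1.1, -0.2])]
[714.6 170.5 196.9] [array([0.6, 0.7]), array([-0.8, -0.2])]
-6.666613325900242 52.335255590708044 34.000294181634224
end [828.4 176.9 277.7] [array([0.3, 0.4]), array([-0.4, -0.1])]
end [829.9 134.  271.3] [array([0.7, 0.9]), array([-1. , -0.3])]
[753.1 214.6   8. ]
[880.7 200.    8. ]
[746.5 124.3   8. ]
```

```bash
python3 -m creep '[[0,0,0.004,0.03,0.01,0,-1],[0,0,0.01,0.08,0.01,0,-1],[0,0,0.01,0.13,0.004,0,-1],[0,0,0.01,0.17,-0.002,0,-1],[0,0,0.01,0.18,-0.005,0,-1]]'
python3 - <<'E'
from h import *
import pickle
s=bot.get_state();print(s["position"],s["force"],s["moment"],s["opening"])
fs={n:bot.grab_frame(n) for n in ["side","top"]}
pickle.dump(fs,open("f3.pkl","wb"))
cv2.imwrite("pics/s5.png",cv2.resize(fs["side"]["image"][200:350,150:350],None,fx=4,fy=4,interpolation=2)[:,:,::-1])
cv2.imwrite("pics/t5.png",cv2.resize(fs["top"]["image"][90:240,150:350],None,fx=4,fy=4,interpolation=2)[:,:,::-1])
E
```

```text
t: 6.35
position: [543.3, 186.9, 104.6]
eef_rot: [0.469, -0.529, 0.529, -0.469]
force: [0.3, -0.1, -2.1]
opening: 0.189
[543.3358247  186.85949694 104.56851739] [ 0.27849931 -0.09127908 -2.13365525] [0.03857552 0.14789096 0.03651433] 0.18898252728726622
```

View pics/s5.png

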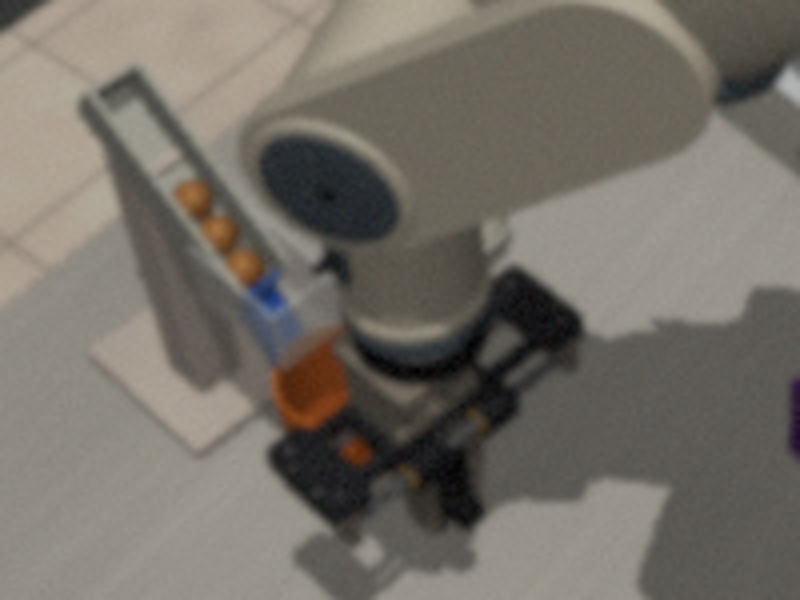

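View pics/t5.png

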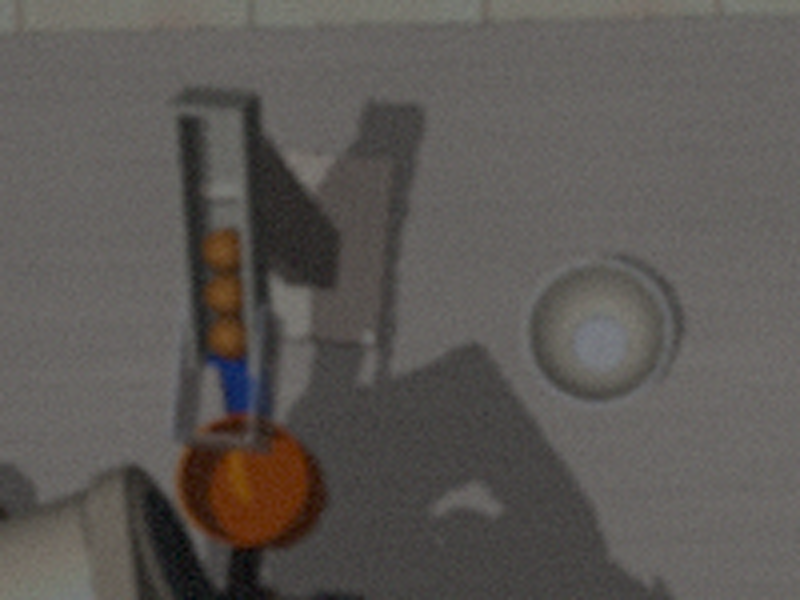

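```bash
python3 - <<'E'
from h import *
import pickle
fs=pickle.load(open("f3.pkl","rb"))
f=fs["top"]
t=lambda q:(np.array(q)+.5)/4-.5+[150,90]
for q in[(178,482),(325,482),(252,415),(252,550),(252,482)]: print(atz(f,t(q),155).round(1))
f=fs["side"]; s=lambda q:(np.array(q)+.5)/4-.5+[150,200]
# model points
for x,y,a in[(713.5,170.5,-6.6)]:
  c,sn=np.cos(np.radians(a)),np.sin(np.radians(a))
  for p in [(-59,24,171),(-59,-24,171),(-59,24,221),(-59,-24,221),(-32,15,137),(-32,-15,137),(-76.5,0,155)]:
    P=[x+c*p[0]-sn*p[1],y+sn*p[0]+c*p[1],p[2]]; print(p,((proj(fs["top"],P)[0]+.5-[150,90])*4-.5).round(0),((proj(fs["side"],P)[0]+.5-[150,200])*4-.5).round(0))
E
```

```text
[638.4 212.9 155. ]
[636.2 124.8 155. ]
[677.7 168.1 155. ]
[596.4 169.  155. ]
[637.3 168.6 155. ]
(-59, 24, 171) [190. 446.] [279. 367.]
(-59, -24, 171) [271. 453.] [341. 322.]
(-59, 24, 221) [166. 434.] [267. 315.]
(-59, -24, 221) [251. 441.] [330. 270.]
(-32, 15, 137) [225. 411.] [271. 367.]
(-32, -15, 137) [273. 416.] [309. 340.]
(-76.5, 0, 155) [234. 482.] [332. 375.]
```

```bash
python3 -m creep '[[0,0,0,0,0.016,0,-1],[0,0,0,0.04,0.012,0,-1],[0,0,0,0.08,0.007,0,-1],[0,0,0,0.12,0.002,0,-1],[0,0,0,0.16,-0.003,0,-1]]'
python3 - <<'E'
from h import *
import pickle
s=bot.get_state();print(s["position"],s["force"],s["moment"],s["opening"])
fs={n:bot.grab_frame(n) for n in ["side","top"]}
pickle.dump(fs,open("f4.pkl","wb"))
a=cv2.resize(fs["side"]["image"][200:320,150:250],None,fx=4,fy=4,interpolation=2)[:,:,::-1]
b=cv2.resize(fs["top"]["image"][100:220,180:280],None,fx=4,fy=4,interpolation=2)[:,:,::-1]
cv2.imwrite("pics/st6.png",np.hstack([a,b]))
E
```

```text
t: 6.95
position: [582.2, 186.6, 104.5]
eef_rot: [-0.47, 0.529, -0.529, 0.469]
force: [-2.9, 0.9, -1.2]
opening: 0.192
[582.24690576 186.63485466 104.47834251] [-2.91068446  0.91416452 -1.18540062] [0.16766306 0.50606487 0.034544  ] 0.1921178112053828
```

View pics/st6.png

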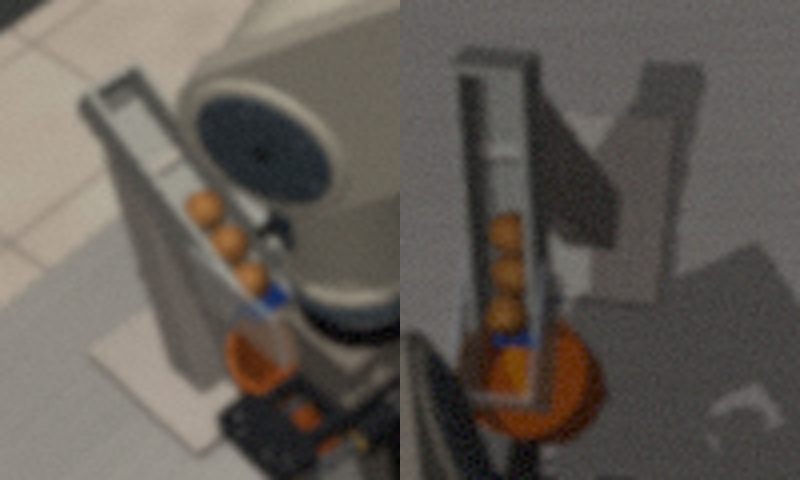

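```bash
python3 -m creep '[[0,0,0,0.01,0.008,0,-1],[0,0,0,0.02,0.006,0,-1],[0,0,0,0.03,0.005,0,-1],[0,0,0,0.036,0.004,0,-1],[0,0,0,0.036,0.004,0,-1]]'
python3 - <<'E'
from h import *
import pickle
s=bot.get_state();print(s["position"],s["force"],s["moment"],s["opening"])
fs={n:bot.grab_frame(n) for n in ["side","top"]}
a=cv2.resize(fs["side"]["image"][200:320,150:250],None,fx=4,fy=4,interpolation=2)[:,:,::-1]
b=cv2.resize(fs["top"]["image"][100:220,180:280],None,fx=4,fy=4,interpolation=2)[:,:,::-1]
cv2.imwrite("pics/st7.png",np.hstack([a,b]))
E
```

```text
t: 7.55
position: [590.5, 187.7, 104.5]
eef_rot: [-0.469, 0.529, -0.529, 0.469]
force: [-0.6, 0.2, -3.5]
opening: 0.189
[590.52919953 187.69338593 104.46232002] [-0.58846532  0.21182515 -3.46778266] [ 0.07479832  0.58081196 -0.00331428] 0.18907199369806416
```

View pics/st7.png

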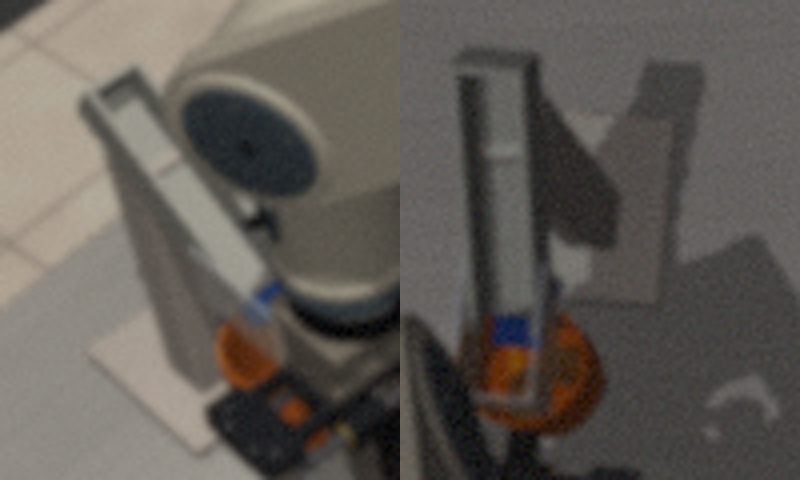

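```bash
python3 -m creep '[[0,0,0,0,0,0,-1],[0,0,0,0,0,0,-1],[0,0,0,0,0,0,-1],[0,0,0,0,0,0,-1],[0,0,0,0,0,0,-1]]'
python3 - <<'E'
from h import *
import pickle
s=bot.get_state();print(s["position"],s["force"],s["moment"],s["opening"])
f=bot.grab_frame("wrist")
cv2.imwrite("pics/w8.png",f["image"][:,:,::-1])
E
```

```text
t: 8.15
position: [590.5, 187.7, 104.6]
eef_rot: [0.469, -0.529, 0.529, -0.469]
force: [-2.0, -0.2, -3.5]
opening: 0.188
[590.51458978 187.7283591  104.59186485] [-1.98089892 -0.24893283 -3.52930559] [ 0.08692018  0.62456281 -0.04243185] 0.1877420415117372
```

View pics/w8.png

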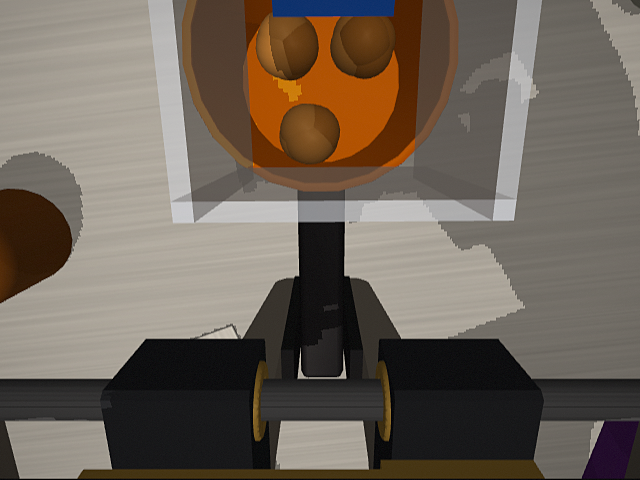

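```bash
python3 -m creep '[[0,0,0,-0.04,0.005,0,-1],[0,0,0,-0.12,0.014,0,-1],[0,0,0,-0.22,0.026,0,-1],[0,0,0,-0.32,0.038,0,-1],[0,0,0,-0.40,0.040,0.04,-1]]'
python3 -m creep '[[0,0,0.02,0,-0.06,0.04,-1],[0,0,0.05,0,-0.16,0.09,-1],[0,0,0.09,0.02,-0.29,0.14,-1],[0,0,0.13,0.04,-0.43,0.18,-1],[0,0,0.17,0.06,-0.57,0.20,-1]]'
python3 - <<'E'
from h import *
s=bot.get_state();print(s["position"],s["force"],s["moment"],s["opening"],s["joint_positions"].round(2))
f=bot.grab_frame("wrist")
cv2.imwrite("pics/w9.png",f["image"][:,:,::-1])
E
```

```text
t: 8.7
position: [488.2, 197.7, 114.0]
eef_rot: [-0.47, 0.529, -0.529, 0.469]
force: [0.2, -0.2, -1.4]
opening: 0.188
t: 9.2
position: [506.1, 54.3, 166.1]
eef_rot: [-0.593, 0.384, -0.385, 0.594]
force: [0.2, -0.4, -1.7]
opening: 0.19
[506.13544817  54.27853783 166.11195129] [ 0.16607425 -0.41376608 -1.66537431] [-0.05309359  0.06772869 -0.02698997] 0.19015373730381102 [ 0.1   0.23  1.93 -0.    0.98  1.25]
```

View pics/w9.png

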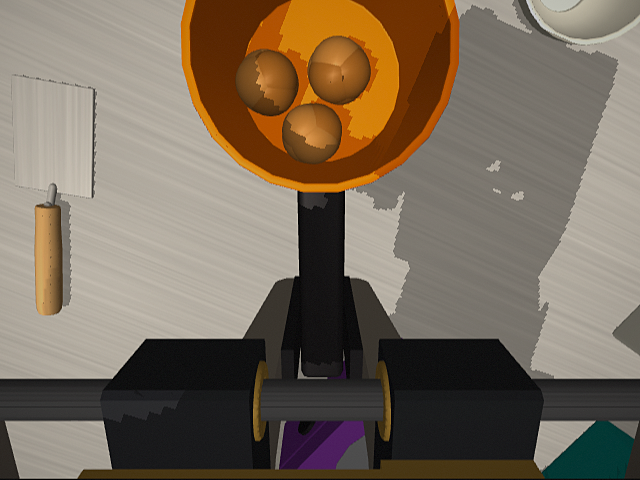

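```bash
python3 -m creep '[[0,0,0.03,-0.03,-0.15,0,-1],[0,0,0.06,-0.06,-0.34,0,-1],[0,0,0.09,-0.09,-0.53,0,-1],[0,0,0.12,-0.12,-0.72,0,-1],[0,0,0.155,-0.15,-0.90,0,-1]]'
python3 -m creep '[[0,0,0.03,-0.03,-0.19,0,-1],[0,0,0.06,-0.06,-0.38,0,-1],[0,0,0.09,-0.09,-0.57,0,-1],[0,0,0.12,-0.12,-0.76,0,-1],[0,0,0.155,-0.15,-0.91,0,-1]]'
python3 -m creep '[[0,0,0,0,0,0,-1],[0,0,0,0,0,0,-1],[0,0,0,0,0,0,-1],[0,0,0,0,0,0,-1],[0,0,0,0,0,0,-1]]'
python3 - <<'E'
from h import *
import pickle
s=bot.get_state();print(s["position"],s["force"],s["moment"],s["opening"],s["joint_positions"].round(2))
fs={n:bot.grab_frame(n) for n in ["wrist","top","side"]}
fs["s"]=s
pickle.dump(fs,open("f5.pkl","wb"))
cv2.imwrite("pics/w10.png",fs["wrist"]["image"][:,:,::-1])
E
```

```text
t: 9.75
position: [467.7, -171.5, 165.1]
eef_rot: [0.668, -0.23, 0.232, -0.668]
force: [0.8, 0.4, -0.9]
opening: 0.189
t: 10.25
position: [430.2, -399.9, 165.1]
eef_rot: [0.705, -0.063, 0.064, -0.704]
force: [0.1, 0.2, -1.8]
opening: 0.19
t: 10.75
position: [431.0, -396.3, 164.8]
eef_rot: [0.704, -0.064, 0.064, -0.704]
force: [-0.0, -0.5, -2.3]
opening: 0.19
[ 430.95380094 -396.25954674  164.75849295] [-3.42555749e-04 -4.51790433e-01 -2.31638946e+00] [-0.25513779 -0.07101499  0.01863467] 0.19019470886453946 [-0.75  0.34  1.77  0.    1.03 -0.57]
```

View pics/w10.png

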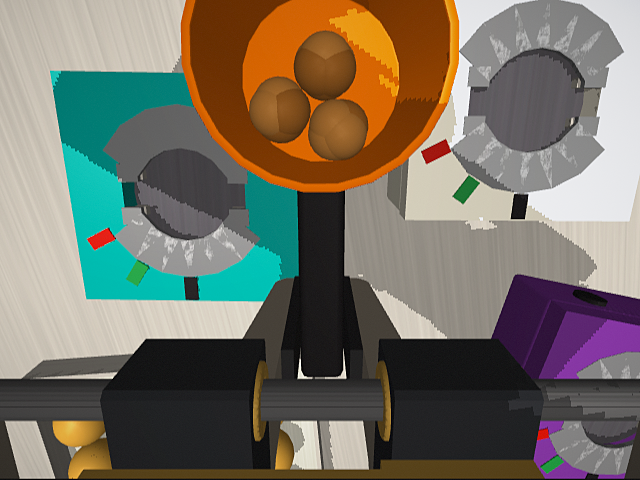

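```bash
python3 - <<'E'
from h import *
import pickle
f=pickle.load(open("f5.pkl","rb"))["wrist"]
im=f["image"][0:230,410:640]
cv2.imwrite("pics/w10z.png",cv2.resize(cv2.convertScaleAbs(im,alpha=1.2),None,fx=2.6,fy=2.6,interpolation=2)[:,:,::-1])
E
```

```text
(no output)
```

View pics/w10z.png

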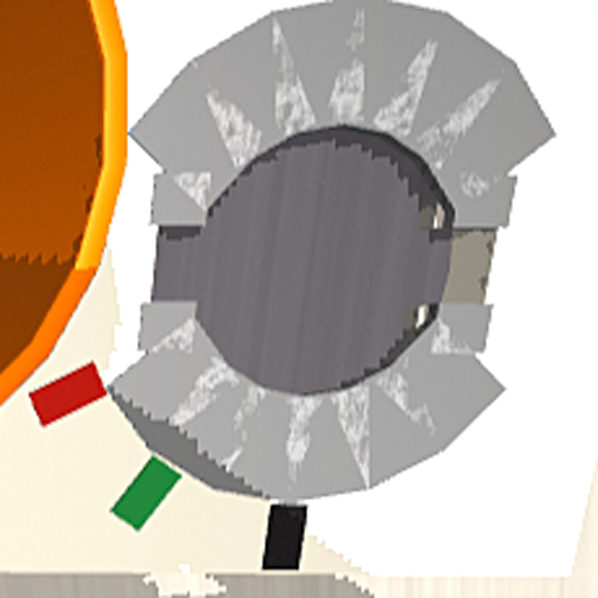

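```bash
python3 - <<'E'
from h import *
import pickle
from scipy.optimize import least_squares
D=pickle.load(open("f5.pkl","rb"));f=D["wrist"];s=D["s"]
px=lambda q:(np.array(q)+.5)/2.6-.5+[410,0]
c=[(340,125),(290,140),(240,170),(210,203),(448,205),(415,155),(437,312),(300,394),(345,388),(385,362),(240,368),(198,315)]
P=np.array([atz(f,px(q),80)[:2] for q in c])
o=least_squares(lambda v:np.hypot(*(P-v[:2]).T)-v[2],[575,-329,30]);print("mouth",o.x.round(1),o.fun.round(1))
C=o.x[:2]
for n,q in dict(black=(285,537),green=(146,493),red=(67,393),bi=(288,505),bo=(284,570)).items():
    p=atz(f,px(q),80)[:2]-C; print(n,np.hypot(*p).round(1),np.degrees(np.arctan2(p[1],p[0])).round(1))
for n,q in dict(slotL1=(180,228),slotL2=(170,303),R1=(470,228),R2=(465,303)).items():
    p=atz(f,px(q),80)[:2]-C; print(n,p.round(1))
# deck bottom edge
a,b=atz(f,px((10,573)),80),atz(f,px((560,577)),80);d=b-a;print(a,b,np.degrees(np.arctan2(d[1],d[0])))
# cup rim in wrist
im=f["image"].astype(int);m=((im[:,:,0]-im[:,:,2])>90).astype(np.uint8);m[200:]=0
cc=max(cv2.findContours(m,0,1)[0],key=cv2.contourArea)[:,0]
cc=cc[(cc[:,1]>2)]
tz=s["position"][2]; zr=tz-34.5+84
h=cv2.convexHull(cc)[:,0]; h=h[h[:,1]>4]
Q=np.array([atz(f,q,zr)[:2] for q in h]);o2=least_squares(lambda v:np.hypot(*(Q-v[:2]).T)-v[2],[447,-306,40]);print("rim",o2.x.round(2),np.abs(o2.fun).max().round(1),zr)
o3=least_squares(lambda v:np.hypot(*(Q-v[:2]).T)-40,[447,-306]);print("rim r40",o3.x.round(2),np.abs(o3.fun).max().round(1))
print("TCP",s["position"],"rel",o2.x[:2]-s["position"][:2])
Rm=R.from_quat(s["eef_rot"]).as_matrix();print("toolz yaw",np.degrees(np.arctan2(Rm[1,2],Rm[0,2])))
# handle axis: center line near rim & near end at z top
zh=tz-34.5+61
for q in [(321,195),(321.5,372)]: print("h",atz(f,q,zh).round(1))
E
```

```text
mouth [ 576.  -328.    30.2] [-0.1 -0.9  0.   1.1  0.3 -0.4  1.   0.1  0.3 -0.9 -0.9  0.4]
black 65.9 -100.3
green 65.7 -134.1
red 65.6 -163.1
bi 57.7 -100.6
bo 74.5 -99.6
slotL1 [-32.7  14. ]
slotL2 [-36.3  -2.4]
R1 [34.5  1.8]
R2 [ 33.4 -15.2]
[ 494.18088619 -389.557372     80.        ] [ 633.52409571 -416.1127374    80.        ] -10.789774117379801
rim [ 447.17 -300.44   39.46] 0.2 214.2584929466292
rim r40 [ 447.2  -299.81] 0.9
TCP [ 430.95380094 -396.25954674  164.75849295] rel [16.21522984 95.82279569]
toolz yaw 79.63212646908399
h [ 439.6 -343.8  191.3]
h [ 426.3 -418.   191.3]
```

```bash
python3 -m creep '[[0,0,0,0.08,-0.02,0,-1],[0,0,0,0.21,-0.05,0,-1],[0,0,0,0.34,-0.08,0,-1],[0,0,0,0.46,-0.10,0,-1],[0,0,0,0.515,-0.112,0,-1]]'
python3 -m creep '[[0,0,0,0,0,-0.04,-1],[0,0,0,0,0,-0.10,-1],[0,0,0,0,0,-0.15,-1],[0,0,0,0,0,-0.18,-1],[0,0,0,0,0,-0.18,-1]]'
python3 - <<'E'
from h import *
import pickle
s=bot.get_state();print(s["position"],s["force"],s["moment"],s["opening"],s["joint_positions"].round(2))
fs={n:bot.grab_frame(n) for n in ["wrist","top","side"]}
fs["s"]=s
pickle.dump(fs,open("f6.pkl","wb"))
cv2.imwrite("pics/w11.png",fs["wrist"]["image"][:,:,::-1])
a=cv2.resize(fs["side"]["image"][160:280,320:420],None,fx=4,fy=4,interpolation=2)[:,:,::-1]
b=cv2.resize(fs["top"]["image"][180:300,370:470],None,fx=4,fy=4,interpolation=2)[:,:,::-1]
cv2.imwrite("pics/st11.png",cv2.convertScaleAbs(np.hstack([a,b]),alpha=1.4))
E
```

```text
t: 11.4
position: [561.9, -425.3, 164.4]
eef_rot: [0.704, -0.064, 0.064, -0.704]
force: [0.4, -0.5, -2.0]
opening: 0.194
t: 11.9
position: [557.7, -424.6, 117.7]
eef_rot: [-0.704, 0.065, -0.063, 0.705]
force: [-1.0, -1.2, -2.4]
opening: 0.192
[ 557.71625219 -424.58444258  117.66640489] [-1.00284563 -1.24188389 -2.39208151] [-0.17708649 -0.02220859  0.00540483] 0.1916562348124722 [-0.65  0.56  1.53 -0.    1.05 -0.47]
```

View pics/w11.png

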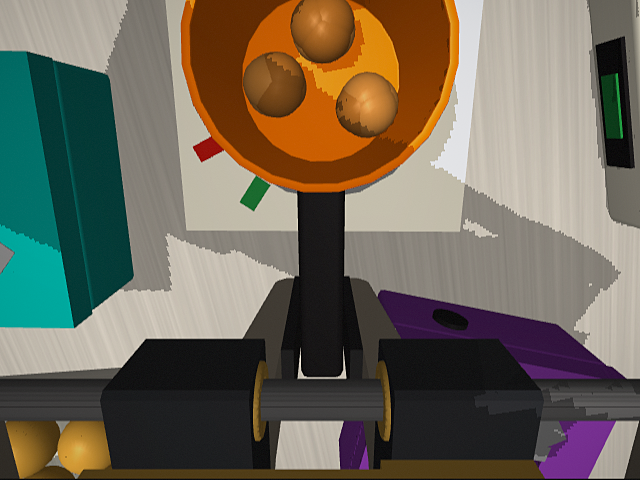

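View pics/st11.png

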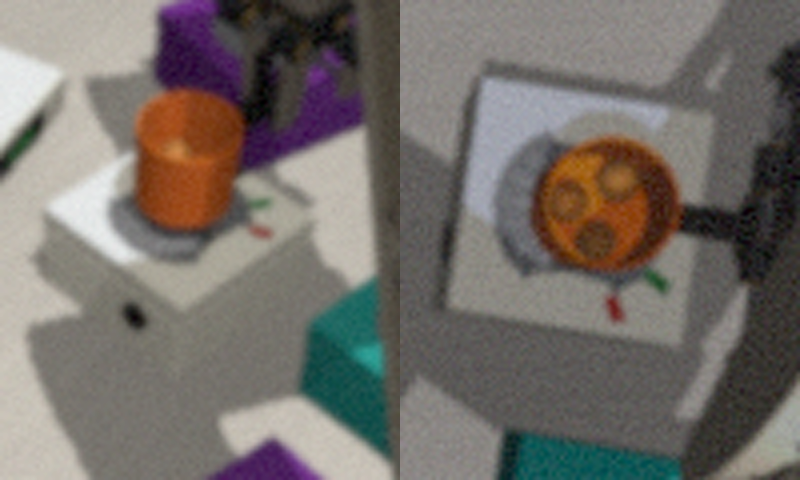

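```bash
python3 - <<'E'
from h import *
import pickle
from scipy.optimize import least_squares
D=pickle.load(open("f6.pkl","rb"));f=D["wrist"];s=D["s"]
im=f["image"].astype(int)
r,g,b=im[...,0],im[...,1],im[...,2]
def cent(m,z):
    n,l,st,ce=cv2.connectedComponentsWithStats(m.astype(np.uint8)); return [(ce[i],st[i,4]) for i in range(1,n) if st[i,4]>80]
mr=(r>120)&(g<60)&(b<80); mr[:, :150]=0;mr[:,250:]=0
mg=(g-r>50)&(g-b>30); mg[:,:200]=0;mg[:,300:]=0
A=[]
for n,m in(("red",mr),("green",mg)):
    for ce,k in cent(m,80): p=atz(f,ce,80);print(n,ce.round(1),k,p.round(1));A.append((n,p))
c1,c2=atz(f,(186.5,230),80),atz(f,(461,232.5),80);print("corners",c1,c2,np.linalg.norm(c1-c2))
d=(c2-c1);d/=np.linalg.norm(d);print("yaw edge",np.degrees(np.arctan2(d[1],d[0]))+90)
nrm=np.array([-d[1],d[0],0]);print("center from corners",((c1+c2)/2+75*nrm).round(1))
yaw=np.radians(79.6)
for n,p in A:
    a=yaw+np.pi-(0.59 if n=="green" else 1.09); print("center from",n,p[:2]-65.5*np.array([np.cos(a),np.sin(a)]))
m=((r-b)>90).astype(np.uint8);m[200:]=0
cc=max(cv2.findContours(m,0,1)[0],key=cv2.contourArea)
h=cv2.convexHull(cc)[:,0]; h=h[(h[:,1]>4)&(h[:,0]>160)]
zr=s["position"][2]-34.5+84
Q=np.array([atz(f,q,zr)[:2] for q in h])
for rr in(39.5,40): o=least_squares(lambda v:np.hypot(*(Q-v[:2]).T)-rr,[575,-329]);print("rim",rr,o.x.round(1),np.abs(o.fun).max())
E
```

```text
red [207.2 148.6] 399 [ 510.7 -347.9   80. ]
green [254.4 193. ] 508 [ 529.6 -375.    80. ]
corners [ 488.20263594 -388.19737137   80.        ] [ 636.39103906 -416.84074558   80.        ] 150.9312615309815
yaw edge 79.06019389212322
center from corners [ 576.5 -328.9   80. ]
center from red [ 573.25346835 -328.59516728]
center from green [ 575.23527981 -328.03872053]
rim 39.5 [ 571.9 -331. ] 4.419097885286561
rim 40 [ 571.9 -330.4] 4.217752283794944
```

```bash
python3 - <<'E'
from h import *
import pickle
from scipy.optimize import least_squares
for fn in("f5.pkl","f6.pkl"):
    D=pickle.load(open(fn,"rb"));f=D["wrist"];s=D["s"]
    im=f["image"].astype(int);r,g,b=im[...,0],im[...,1],im[...,2]
    m=((r-b)>90)&(g>0.25*r); m[195:]=0
    m=m.astype(np.uint8)
    cc=max(cv2.findContours(m,0,1)[0],key=cv2.contourArea)
    h=cv2.convexHull(cc)[:,0]; h=h[(h[:,1]>4)]
    zr=s["position"][2]-34.5+84
    Q=np.array([atz(f,q,zr)[:2] for q in h])
    o=least_squares(lambda v:np.hypot(*(Q-v[:2]).T)-v[2],[575,-329,40],loss="soft_l1");print(fn,"rim",o.x.round(1),np.abs(np.hypot(*(Q-o.x[:2]).T)-o.x[2]).max(), h[:,0].min(),h[:,0].max(),h[:,1].max(),s["position"],f["eye"])
E
```

```text
f5.pkl rim [  28150.8 -625946.8  626235. ] 42.62064535939135 181 458 191 [ 430.95380094 -396.25954674  164.75849295] [ 443.91742448 -320.59936048  335.32872815]
f6.pkl rim [ 574.2 -328.8   39.5] 0.2617524035306644 181 458 191 [ 557.71625219 -424.58444258  117.66640489] [ 571.24166061 -349.31309327  288.33111927]
```

```bash
python3 -m creep '[[0,0,0,0.004,0.001,0,-1],[0,0,0,0.004,0.001,-0.008,-1],[0,0,0,0.004,0.001,-0.016,-1],[0,0,0,0.004,0.001,-0.024,-1],[0,0,0,0.004,0.001,-0.028,-1]]'
python3 - <<'E'
from station import bot
s=bot.get_state();print(s["position"],s["force"],s["moment"])
E
```

```text
t: 12.55
position: [560.1, -424.9, 112.3]
eef_rot: [-0.704, 0.064, -0.064, 0.704]
force: [-1.3, -0.4, -2.5]
opening: 0.193
[ 560.14716321 -424.90256933  112.27580703] [-1.30503785 -0.39937904 -2.49321793] [-0.20278708 -0.0439719  -0.0389461 ]
```

```bash
python3 -m creep '[[0,0,0,0,0,-0.004,-1],[0,0,0,0,0,-0.008,-1],[0,0,0,0,0,-0.012,-1],[0,0,0,0,0,-0.016,-1],[0,0,0,0,0,-0.02,-1]]'
python3 - <<'E'
from station import bot
s=bot.get_state();print(s["position"],s["force"],s["moment"])
E
```

```text
t: 13.05
position: [560.3, -425.0, 107.5]
eef_rot: [0.704, -0.064, 0.064, -0.704]
force: [0.0, -0.2, -1.7]
opening: 0.191
[ 560.2707033  -425.0364073   107.46999672] [ 0.01516641 -0.23935227 -1.73923637] [-0.22090983 -0.0832286   0.03580273]
```

```bash
python3 -m creep '[[0,0,0,0,0,-0.006,-1],[0,0,0,0,0,-0.012,-1],[0,0,0,0,0,-0.018,-1],[0,0,0,0,0,-0.024,-1],[0,0,0,0,0,-0.024,-1]]'
python3 - <<'E'
from h import *
s=bot.get_state();print(s["position"],s["force"],s["moment"])
fs={n:bot.grab_frame(n) for n in ["wrist","top","side"]}
cv2.imwrite("pics/w12.png",fs["wrist"]["image"][:,:,::-1])
a=cv2.resize(fs["side"]["image"][160:280,320:420],None,fx=4,fy=4,interpolation=2)[:,:,::-1]
b=cv2.resize(fs["top"]["image"][180:300,370:470],None,fx=4,fy=4,interpolation=2)[:,:,::-1]
cv2.imwrite("pics/st12.png",cv2.convertScaleAbs(np.hstack([a,b]),alpha=1.4))
E
```

```text
t: 13.55
position: [560.3, -425.1, 101.6]
eef_rot: [-0.704, 0.064, -0.064, 0.704]
force: [-0.3, 0.9, 0.2]
opening: 0.191
[ 560.27054841 -425.07853801  101.59960953] [-0.30491518  0.88323891  0.15511692] [-0.04681099 -0.02412631  0.00396609]
```

View pics/st12.png

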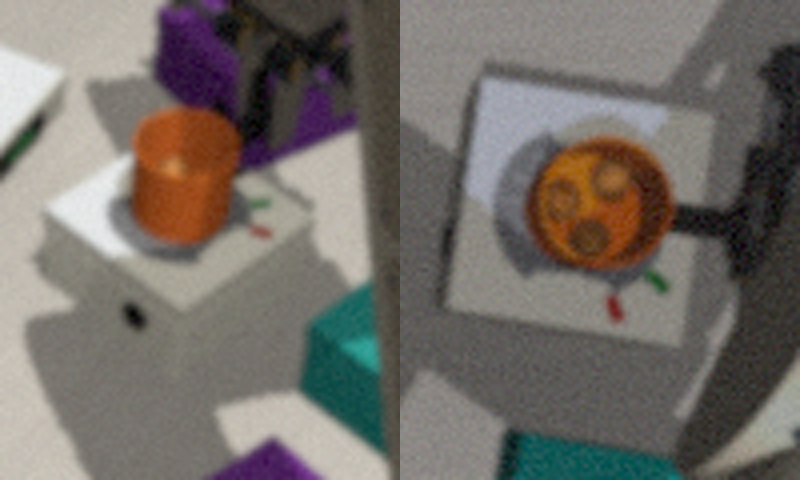

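View pics/w12.png

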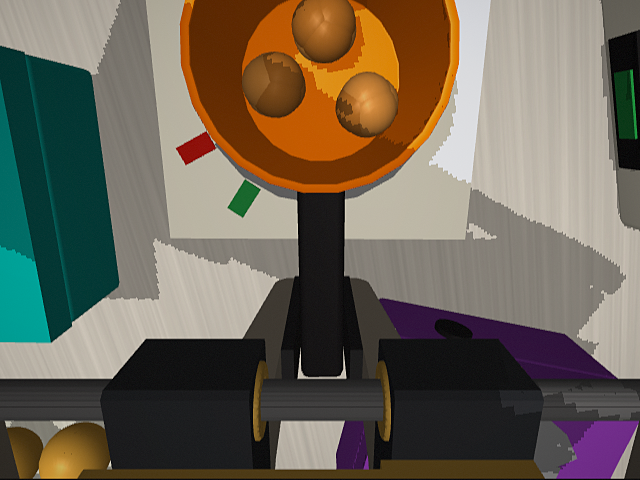

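```bash
python3 - <<'E'
import numpy as np
L=95.3
p=lambda d:-L*np.array([np.cos(np.radians(d)),np.sin(np.radians(d))])
for a0,seq in((79.6,[76.6,72.6,68.6,64.6,60.6]),(60.6,[57,53.4,50,47.4,45.8])):
    for a in seq: print(a,round((a-a0)/180,3),((p(a)-p(a0))/250).round(3))
E
```

```text
76.6 -0.017 [-0.02   0.004]
72.6 -0.039 [-0.045  0.011]
68.6 -0.061 [-0.07  0.02]
64.6 -0.083 [-0.095  0.031]
60.6 -0.106 [-0.118  0.043]
57 -0.02 [-0.02   0.012]
53.4 -0.04 [-0.04   0.026]
50 -0.059 [-0.058  0.04 ]
47.4 -0.073 [-0.071  0.052]
45.8 -0.082 [-0.079  0.059]
```

```bash
python3 -m creep '[[0,0,-0.017,-0.020,0.004,-0.002,-1],[0,0,-0.039,-0.045,0.011,-0.002,-1],[0,0,-0.061,-0.070,0.020,-0.002,-1],[0,0,-0.083,-0.095,0.031,-0.002,-1],[0,0,-0.106,-0.118,0.043,-0.002,-1]]' 58
python3 - <<'E'
from h import *
s=bot.get_state();print(s["position"],s["force"],s["moment"])
Rm=R.from_quat(s["eef_rot"]).as_matrix();print("yaw",np.degrees(np.arctan2(Rm[1,2],Rm[0,2])))
f=bot.grab_frame("wrist");cv2.imwrite("pics/w13.png",f["image"][:,:,::-1])
E
```

```text
t: 14.2
position: [531.1, -414.3, 101.6]
eef_rot: [0.684, -0.181, 0.181, -0.683]
force: [1.2, 0.2, -1.0]
opening: 0.191
[ 531.1091101  -414.3064033   101.55075804] [ 1.16416483  0.15247689 -1.00276536] [ 0.01975881 -0.14509346  0.08390757]
yaw 60.3337691473576
```

View pics/w13.png

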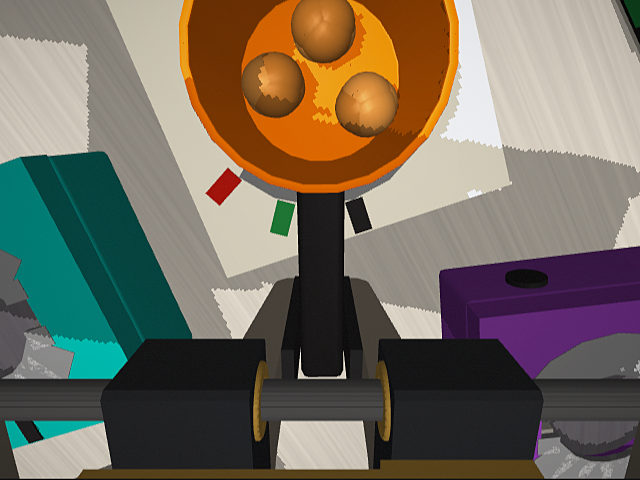

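```bash
python3 -m creep '[[0,0,-0.020,-0.020,0.012,0,-1],[0,0,-0.040,-0.040,0.026,0,-1],[0,0,-0.059,-0.058,0.040,0,-1],[0,0,-0.073,-0.071,0.052,0,-1],[0,0,-0.082,-0.079,0.059,0,-1]]'
python3 -m creep '[[0,0,0,0,0,0,-1],[0,0,0,0,0,0,-1],[0,0,0,0,0,0,-1],[0,0,0,0,0,0,-1],[0,0,0,0,0,0,-1]]'
python3 - <<'E'
from h import *
import pickle
s=bot.get_state();print(s["position"],s["force"],s["moment"])
Rm=R.from_quat(s["eef_rot"]).as_matrix();print("yaw",np.degrees(np.arctan2(Rm[1,2],Rm[0,2])))
fs={n:bot.grab_frame(n) for n in ["wrist","top","side"]};fs["s"]=s;pickle.dump(fs,open("f7.pkl","wb"))
cv2.imwrite("pics/w14.png",fs["wrist"]["image"][:,:,::-1])
a=cv2.resize(fs["side"]["image"][160:280,320:420],None,fx=4,fy=4,interpolation=2)[:,:,::-1]
b=cv2.resize(fs["top"]["image"][180:300,370:470],None,fx=4,fy=4,interpolation=2)[:,:,::-1]
cv2.imwrite("pics/st14.png",cv2.convertScaleAbs(np.hstack([a,b]),alpha=1.4))
E
```

```text
t: 14.75
position: [511.2, -400.1, 101.6]
eef_rot: [0.655, -0.266, 0.267, -0.655]
force: [-1.1, -2.8, 1.2]
opening: 0.188
t: 15.25
position: [511.1, -400.1, 101.4]
eef_rot: [0.655, -0.266, 0.266, -0.655]
force: [-2.4, -4.7, 4.8]
opening: 0.188
[ 511.1437639  -400.09449339  101.38766921] [-2.39020429 -4.70360262  4.75423274] [-0.76364578  0.41040596  0.10214728]
yaw 45.768019444708216
```

View pics/st14.png

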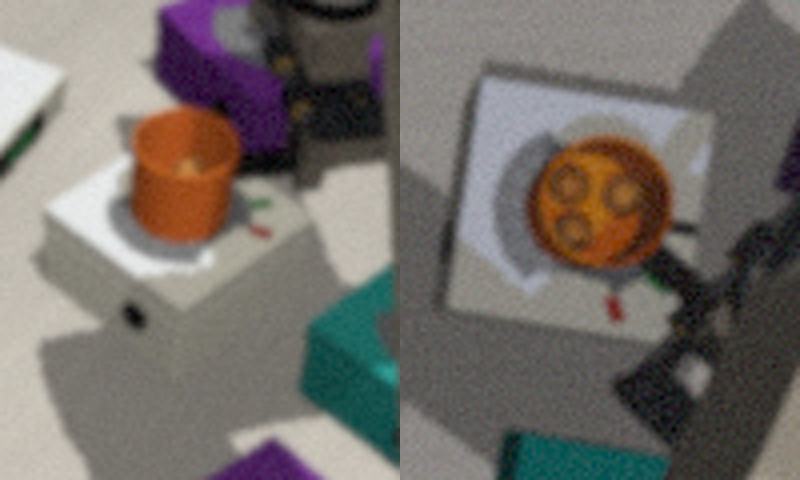

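View pics/w14.png

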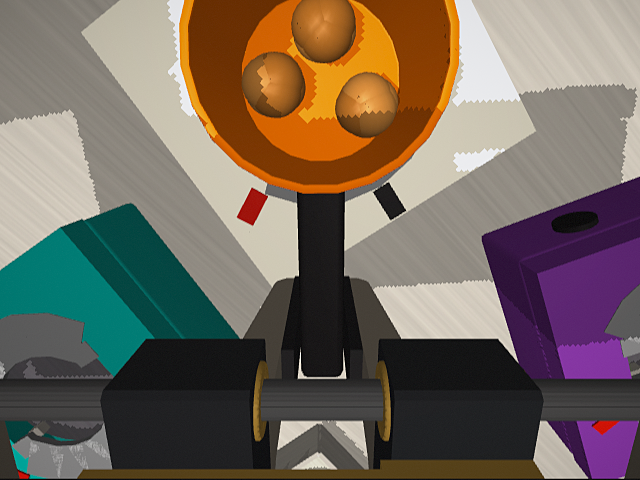

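```bash
python3 - <<'E'
from h import *
import pickle
D=pickle.load(open("f7.pkl","rb"));f=D["wrist"]
C=np.array([575.5,-328.4])
for n,q,z in [("red",(252,206),80),("black",(390,201),80),("h1",(321,196),128),("h2",(322,373),128)]:
    p=atz(f,q,z)[:2]; d=p-C; print(n,p.round(1),np.hypot(*d).round(1),np.degrees(np.arctan2(d[1],d[0])).round(1))
h1,h2=atz(f,(321,196),128),atz(f,(322,373),128);d=h2-h1;print("handle",np.degrees(np.arctan2(d[1],d[0])))
im=f["image"].astype(int);r,g,b=im[...,0],im[...,1],im[...,2]
m=((r-b)>90)&(g>0.25*r); m[195:]=0
h=cv2.convexHull(max(cv2.findContours(m.astype(np.uint8),0,1)[0],key=cv2.contourArea))[:,0];print(h[:,0].min(),h[:,0].max(),h[:,1].max())
E
python3 -m creep '[[0,0,0,0,0,0,-1],[0,0,0,0,0,0,-1],[0,0,0,0,0,0,-1],[0,0,0,0,0,0,-1],[0,0,0,0,0,0,-1]]'
```

```text
red [ 512.9 -347.1] 65.3 -163.4
black [ 563.8 -393.1] 65.8 -100.2
h1 [ 546.6 -361.7] 44.1 -130.9
h2 [ 494.3 -416. ] 119.5 -132.8
handle -133.91343650893995
179 459 193
t: 15.9
position: [511.1, -400.1, 101.4]
eef_rot: [0.655, -0.266, 0.266, -0.655]
force: [-3.3, -4.4, 5.1]
opening: 0.188
```

```bash
python3 -c "
from station import bot
print(bot.close_job())"
```

```text
the job is handed in; nothing more can be done
None
```

The job is handed in at about 16 s of the 54 s allowed; no verdict was reported. I gripped the cup by its handle and pushed the paddle back until all three nut clusters were in the cup. I then lowered the cup into the white base with the handle over the black mark and twisted it clockwise to the green mark, still gripping it.

**Last checks**
- **Nuts:** all three lie in the cup in the last wrist picture.
- **Seating:** by the tool height, the cup's underside is within about 1 mm of the socket floor. It presses down with about 5 N and showed no visible tilt.
- **Twist:** measured against the black mark, the handle has turned 33.7° (0.59 rad). With the 0.09 rad of free play, that puts the ring at about 0.50 rad; I could not read the ring itself.
- **Stillness and grip:** the pose did not change over the last second of waiting. The gripper was set to close with 58 N.
- **Jar, bowl and scraper:** I made no contact with them.

**Where checks disagreed**
- The top and side cameras differed from each other by about 2 to 7 mm when locating the cup and dispenser. I averaged them and corrected the approach under the spout by what the pictures showed.
- At the end there was about 5 N of sideways force on the handle, so the cup is pressed slightly off-centre in the socket. I left it because the socket allows only about 2 mm of play.

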